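Touch off a pump casting and pin its bore

ROBOT

A 6-joint arm with a two-finger parallel gripper is mounted at the origin on the work surface. World frame = base frame: x ahead of the robot, y to its left, z up, the work surface at z = 0. Lengths are in mm, angles in rad, forces in N, time in s.
With the tool pointing down it reaches from about 400 to 925 mm from the base axis. Payload 12.5 kg.
Tool frame: the origin (TCP) lies midway between the tips of the shut fingers; the grasp point (between the pads) lies 19 mm behind it; y points along the fingers, x is the direction in which the jaws open and shut, and the axes are right-handed (so a half turn about y gives the same grasp; the last joint's range is limited). The gripper opens to 95 mm and grips with 3 to 60 N. Pads are 20 mm wide; open, the fingers measure 119 mm over their backs; the gripper's body (75 mm by 180 mm) begins 59 mm behind the grasp point.
Start: joints at [1.228, 0.491, 1.559, -0, 1.092, -0.106], TCP at [146.602, 607.581, 214.661] pointing down, gripper open.
Joint ranges: [-3.1, 3.1], [-0.84, 2.19], [0.05, 2.79], [-1.13, 4.28], [0.06, 2.93], [-2.69, 2.69]. Speed limits (rad/s): [2.22, 2.22, 2.79, 3.14, 3.14, 3.14].

INTERFACE

Orientations are given as [roll, pitch, yaw] about the fixed x, y, z axes, in that order (R = Rz(yaw) Ry(pitch) Rx(roll)).
In Python, from cell import env, vision, job gives the robot as it stands.
- The arm moves only by the shell command python3 -m crank 'ROWS' [OPENING]. ROWS is JSON, a list of rows, each a list of 6 numbers: the shift along the tool's x, y, z in mm, then the turn, a rotation vector about the tool's x, y, z in degrees. In form: [[x, y, z, rx, ry, rz], ...]. A call has 1 to 5 rows; each row is the pose to reach, as a shift and turn from the pose measured when the call began, along the tool's axes at that moment; what a row does not reach only later rows make up. A row lasts 1/10 s, in which the tool goes at most 50 mm and 8.59 degrees, less where a joint would pass 70% of its speed; a pose out of reach is approached as far as the arm can. A call with a gripper value outside its range is refused whole. OPENING is the opening, from 0 (shut) to 1 (fully open), set as the call begins (- or left out, the last holds). The fingers move at their own pace and stop on an object; the grip force is fixed at half the most. Time passes only in rows, so rows that repeat a pose let the fingers close. It gives the time, the measured TCP pose, the force and the opening at its end, in the units of the state.
- env.state(): the state, without advancing time (a new reading comes with each control period).
- vision.read_camera(name): name is "scene" or "top"; returns (picture, depth): 384x512x3 uint8, blue, green, red; 384x512 float32, mm along the optical axis (not along the pixel's ray), 0 where there is no reading.
- vision.calibration(name): a dict with "vertical_fov" (degrees; the focal length in pixels is half the picture's height over the tangent of half this angle, whatever the lens; pixels are square), "cx", "cy" (the principal point, pixels), "pose" (4x4, takes a point from camera to world coordinates). Camera axes: x right, y down, z forward; pixel columns grow to the right and rows downward; lengths in mm; the calibration is good to about 2 mm. A picture is of the moment at which its call begins. calibration takes no time and is no camera call.
- job.job_done(): hands the job in, once; it reports no verdict.
The state is a dict: "t": time; "joints": joint angles; "qvel": joint speeds; "tau": joint torques, N m; "eef_pos": TCP position; "tcp_rot": TCP orientation; "ft_force": force on the tool from outside, world axes, zero at the start; "moment": the same for the moment, N m; "opening": opening from 0.0 (shut) to 1.0 (fully open).
Only numpy, scipy, OpenCV 4.12 (cv2) and the standard library are available. Lean on these libraries where they do the work, as an engineer would, in place of code of your own. Each camera call takes 0.05 s, during which the arm holds its last target.

TASK

Take the gauge pin from its orange rack and, holding it upright, touch off the pump casting with the side of its shank in this order (left and right as the robot sees them): the long front face, nearest the robot, near its left end, the same face near its right end, then the bare right end face. Each touch is a light steady push of about 5 N held for half a second. Then set the pin gently in the casting's bore, which is where those three touches put it, until its collar sits flush on top, let go and leave it standing; never push the casting with more than 25 N, touch the casting and its pallet with the pin only, and leave the loose parts around it alone.

Things in the scene. Friction and masses are not known exactly. Their poses are not given: they have to be found in the camera images.
- nest: Fixed steel pallet plate, 200 (x) by 220 (y) by 12 mm; origin at the centre of its underside, z up, x to its far side, y to its left. It firmly carries a shim plate (6 mm), a blue and amber round riser (40 mm high, 88 mm wide) and the aluminium pump casting. The casting was set by eye: its centre is off by up to 7 mm in x and 7 mm in y, and turned up to 0.06 rad, against this pose.
- casting_nominal (a point): Pallet point: centre of the casting's underside if it sat true (58 mm above the pallet's underside). Casting block: 100 (x) by 150 (y) by 50 mm high. Other features: round cover 18 mm out of the far face, union 26 mm out of the left end, stub 24 mm high on top (22 mm behind, 58 mm left of centre), bolt heads 4 mm high on top. Contact is stiff, over 10 N per mm: creep up at 10 mm/s or less.
- front_left (a point): Pallet point: where to touch the flat bare front face (-x side, nearest the robot) near its left end, if the casting sat true; on the face, 25 mm below its top. The real face can be 10 mm nearer or farther. The pin may touch 25 to 75 mm left of the pallet's middle, its tip 8 to 45 mm below the casting's top, pushing 2 to 15 N for 0.4 s unbroken.
- front_right (a point): The same for the front face near its right end: 96 mm to the right (-y) of front_left; 25 to 75 mm right of the pallet's middle will do.
- end_right (a point): Pallet point: where to touch the flat bare right end face (-y side), if the casting sat true; on the face, 25 mm below its top. The real face can be 11 mm nearer or farther. Anywhere within 35 mm in x of the pallet's middle will do; tip height and push as for front_left.
- bore_nominal (a point): Pallet point: middle of the bore's mouth, level with the casting's top (108 mm up), if the casting sat true; the real bore is up to 12 mm away. Upright bore, 17.5 mm wide, 48 mm deep, mouth chamfered 1.5 mm; its centre is 55 mm behind the front face and 60 mm from the right end face, measured square to the real faces.
- pin: Steel gauge pin, 0.11 to 0.21 kg, origin at the centre of its lower tip, z up. Round shank 16 mm wide from 0 to 45 mm (foot chamfered 2 mm), dark collar 28 mm wide from 45 to 51 mm, green square handle 20 by 20 mm from 51 to 95 mm, flats square to its x and y; grip 73 mm above the tip. Starts upright in the rack, tip 10 mm up. Seated in the bore, its tip is 63 mm above the pallet's underside.
- rack: Fixed orange block, 70 by 70 by 55 mm high, with an upright hole 19 mm in diameter and 50 mm deep in its middle, in which the pin stands with its collar on the block's top. Origin at the centre of its underside. It stands on the robot's left or right.
- tray: Fixed blue open tray, 110 by 100 by 28 mm high, standing on the other side from the rack; leave it alone. Origin at the centre of its underside.
- fitting: Loose brass fitting, 30 mm in diameter, 30 mm high, in the tray; leave it alone. Origin at its underside.
- ring_gauge: Loose dark steel ring, 52 mm in diameter, 18 mm high, beyond the pallet; leave it alone. Origin at its underside.
- cover: Loose aluminium round cover with a dark hub, 60 mm in diameter, 26 mm high, beyond the pallet; leave it alone. Origin at its underside.
Things that resemble listed ones, but are neither listed nor needed, are in the scene too. Leave any blue look-alike of the pin alone.

How it is judged (in metres and radians):
On the way, in this order (a step that is already met when the one before it is completed fails the run):
1. pin touches the front face near its left end with 2 to 15 N for 0.4 s (contact force between pin and nest between 2 and 15 N and x of pin in the frame of nest below -0.043 m and y of pin in the frame of nest between 0.025 and 0.075 m and z of pin in the frame of nest between 0.062 and 0.1 m and angle between pin's own z axis and vertical below 0.1 rad), for 0.4 s.
2. pin touches the front face near its right end with 2 to 15 N for 0.4 s (contact force between pin and nest between 2 and 15 N and x of pin in the frame of nest below -0.043 m and y of pin in the frame of nest between -0.075 and -0.025 m and z of pin in the frame of nest between 0.062 and 0.1 m and angle between pin's own z axis and vertical below 0.1 rad), for 0.4 s.
3. pin touches the right end face with 2 to 15 N for 0.4 s (contact force between pin and nest between 2 and 15 N and y of pin in the frame of nest below -0.068 m and x of pin in the frame of nest between -0.035 and 0.035 m and z of pin in the frame of nest between 0.062 and 0.1 m and angle between pin's own z axis and vertical below 0.1 rad), for 0.4 s.
At the end, for the whole second after the job is handed in: The pin stands at rest in the casting's bore, upright within 0.06 rad, its collar on the casting's top within 3 mm, released (z of pin in the frame of nest between 0.06 and 0.066 m and horizontal distance between pin and bore_nominal below 0.018 m and angle between pin's own z axis and vertical below 0.06 rad and linear speed of pin below 0.01 m/s); the robot touches nothing.
It fails at once if the pin pushes the casting or its pallet with more than 25 N (contact force between pin and nest above 25 N).
It fails at once if the robot itself pushes the casting or its pallet (over 3 N) (contact force between any of the fingers, the arm and nest above 3 N).
It fails at once if a loose part nearby is moved more than 20 mm (distance of any of fitting, ring_gauge, cover from where it was at the start of the episode above 0.02 m).
It also fails if it takes over 72 s, if anything falls off the work surface, if the arm or the gripper's body presses on something with over 40 N, if the wrist force passes 120 N, or if a joint passes its speed limit or range.

## Working session

There is one attempt and no reset: what is moved stays moved. The work goes in short steps, Python scripts to look and compute and a shell command to move; the robot and the scene stay as the last step left them, time stands still between calls to the robot, and variables do not carry over. Pictures are saved under pics/ and viewed, and the job is handed in when it is done.

```bash
ls; mkdir -p pics
cat > h.py <<'E'
import numpy as np, cv2
from cell import env, vision, job
def grab(n):
    im,d=vision.read_camera(n); im=np.array(im); d=np.array(d)
    c=vision.calibration(n); return im,d,c
def K(c,im):
    f=im.shape[0]/2/np.tan(np.radians(c['vertical_fov'])/2); return f,c['cx'],c['cy']
def cloud(im,d,c):
    f,cx,cy=K(c,im); v,u=np.mgrid[:im.shape[0],:im.shape[1]]
    P=np.stack([(u-cx)/f*d,(v-cy)/f*d,d,np.ones_like(d)],-1)
    return (P@np.array(c['pose']).T)[...,:3]
def ray(c,im,u,v,z):
    f,cx,cy=K(c,im); M=np.array(c['pose']); r=M[:3,:3]@np.array([(u-cx)/f,(v-cy)/f,1]); o=M[:3,3]
    return o+r*(z-o[2])/r[2]
E
python3 - <<'E'
from h import *
print(env.state())
for n in ['scene','top']:
    im,d,c=grab(n); print(n,c)
    cv2.imwrite(f'pics/{n}0.png',im); np.savez(f'{n}0.npz',im=im,d=d)
E
```

```text
pics
{'t': 0.0, 'joints': array([ 1.22839929e+00,  4.91561298e-01,  1.55945503e+00,  2.66490648e-05,
        1.09169359e+00, -1.05613231e-01]), 'qvel': array([-6.55742370e-04,  6.82661110e-04, -2.61427484e-05,  2.18672815e-04,
        9.32143183e-04, -6.74815905e-04]), 'tau': array([-3.79667063e-04, -6.12640429e+01, -2.58184755e+01,  6.91780611e-02,
        4.82597400e-02, -1.01896030e-04]), 'eef_pos': array([146.50802537, 607.33432566, 214.05874467]), 'tcp_rot': array([-1.57065504e+00,  1.10855573e-03,  1.33400030e+00]), 'ft_force': array([ 1.10658113,  0.40457093, -0.12248367]), 'moment': array([-0.04603274,  0.03173096, -0.05219086]), 'opening': 0.9967179966133497}
scene {'vertical_fov': 44.323680391815735, 'cx': 257.0343323567237, 'cy': 194.99563232623996, 'pose': array([[ 4.86549077e-01,  7.17445552e-01, -4.98539743e-01,
         1.11449771e+03],
       [ 8.73619604e-01, -3.94531763e-01,  2.84839386e-01,
        -3.47652544e+02],
       [ 7.66698698e-03, -5.74122433e-01, -8.18733564e-01,
         9.98583138e+02],
       [ 0.00000000e+00,  0.00000000e+00,  0.00000000e+00,
         1.00000000e+00]])}
top {'vertical_fov': 53.13690791998393, 'cx': 258.1054995874266, 'cy': 195.04558176972364, 'pose': array([[-4.54528591e-03, -9.94398270e-01,  1.05600289e-01,
         4.51302490e+02],
       [-9.99773904e-01,  2.32530794e-03, -2.11360789e-02,
        -1.21638729e+01],
       [ 2.07721271e-02, -1.05672483e-01, -9.94184010e-01,
         1.15895806e+03],
       [ 0.00000000e+00,  0.00000000e+00,  0.00000000e+00,
         1.00000000e+00]])}
```

View pics/scene0.png

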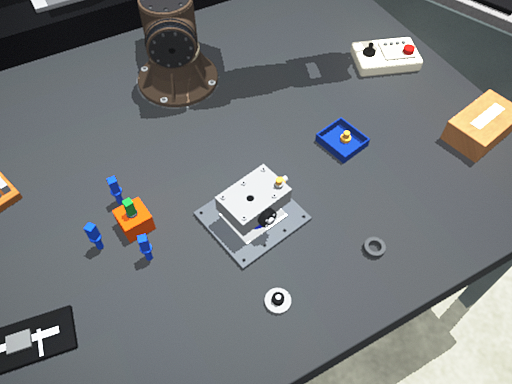

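View pics/top0.png

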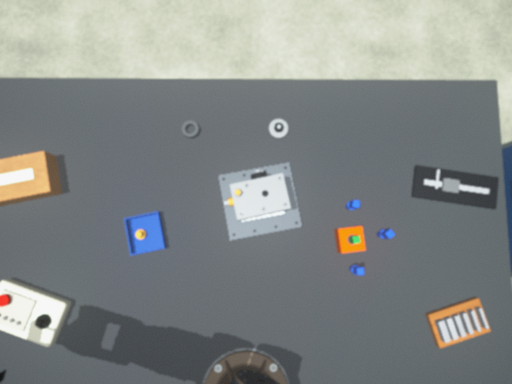

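The pallet sits at about (260,200) in the top view. The orange rack and green pin are at (352,239), on the robot's right, with three blue look-alikes at (354,204), (387,234) and (358,270). Next I measure the poses.

Run:
```python
from h import *
for n in ['top','scene']:
    z=np.load(n+'0.npz'); im,d=z['im'],z['d']; c=vision.calibration(n); P=cloud(im,d,c)
    hsv=cv2.cvtColor(im,cv2.COLOR_BGR2HSV)
    H,S,V=cv2.split(hsv)
    print(n,'ground z', np.median(P[...,2][(P[...,2]>-30)&(P[...,2]<30)]))
    for nm,m in [('green',(H>45)&(H<85)&(S>120)&(V>50)),('blue',(H>105)&(H<125)&(S>150)&(V>60)),('orange',(H<14)&(S>200)&(V>120))]:
        k,l,st,ce=cv2.connectedComponentsWithStats(m.astype(np.uint8))
        for i in range(1,k):
            if st[i,4]<15: continue
            p=P[l==i]; top=np.percentile(p[:,2],90)
            t=p[p[:,2]>top-6]
            print(nm,ce[i].round(1),st[i,4],'z',top.round(1),'cen',t.mean(0).round(1),'mid',((t.min(0)+t.max(0))/2).round(1),'rng',np.ptp(t,axis=0).round(0))
    # rack top by orange mask & z
    m=(H<14)&(S>200)&(V>120)&(abs(P[...,2]-55)<5)
    # pallet by z
    for lo,hi in [(7,17),(100,114),(95,125)]:
        q=(P[...,2]>lo)&(P[...,2]<hi)&(P[...,0]>350)&(P[...,0]<850)&(abs(P[...,1])<200)
        k,l,st,ce=cv2.connectedComponentsWithStats(q.astype(np.uint8)); i=1+np.argmax(st[1:,4])
        p=P[l==i]; r=cv2.minAreaRect(p[:,:2].astype(np.float32)); print(lo,hi,st[i,4],r, np.median(p[:,2]))
    s=cv2.resize(im[140:300,190:420] if n=='top' else im[140:290,70:330],None,fx=3,fy=3,interpolation=cv2.INTER_CUBIC); cv2.imwrite(f'pics/{n}_zoom.png',s)
```

```text
top ground z 1.1660365974806837
green [355.3 239. ] 45 z 107.4 cen [ 441.  -301.9  105.4] mid [ 441.4 -302.5  106.2] rng [16. 17. 10.]
blue [353.3 204.4] 92 z 97.6 cen [ 536.8 -301.7  116.7] mid [ 500.4 -164.8  625.3] rng [  98.  305. 1067.]
blue [145.4 232.9] 1107 z 27.6 cen [468.9 286.6  47.6] mid [461.4 170.4 590.3] rng [ 121.  365. 1137.]
blue [386.5 233.4] 89 z 96.9 cen [ 455.2 -390.8  116.9] mid [ 456.1 -210.5  625.1] rng [  19.  397. 1068.]
blue [357.7 270.1] 83 z 97.8 cen [ 354.2 -313.2   96.1] mid [ 354.2 -313.4   95.6] rng [16. 18.  8.]
orange [338.6 236.9] 15 z 54.7 cen [ 449.  -267.4   52. ] mid [ 448.3 -267.4   52.8] rng [37.  5.  7.]
orange [  3.5 299.8] 65 z 67.3 cen [279.6 665.9  65. ] mid [279.1 665.7  65.4] rng [22. 21.  8.]
7 17 2482 ((555.4981689453125, -41.83488464355469), (199.89234924316406, 220.11843872070312), 10.449509620666504) 12.913134566656709
100 114 1932 ((567.8904418945312, -38.498695373535156), (118.03292846679688, 150.11154174804688), 12.250134468078613) 108.803301711117
95 125 2019 ((567.3008422851562, -31.928688049316406), (119.66868591308594, 163
[... 712 characters left out ...]
[408.3  49.6] 35 z 64.8 cen [282.  667.   62.5] mid [281.4 665.5  62.7] rng [31. 26.  8.]
orange [138.  228.6] 366 z 49.5 cen [ 476.8 -305.    49.2] mid [ 460.3 -305.1   50.3] rng [46. 71. 12.]
orange [124.8 217.6] 31 z 60.0 cen [ 518.4 -327.3  156.7] mid [ 776.4 -332.9  526.3] rng [676.  29. 944.]
7 17 2800 ((559.615478515625, -42.48625183105469), (201.57003784179688, 221.837646484375), 10.513412475585938) 12.458158013059062
100 114 2400 ((570.4243774414062, -39.48711395263672), (120.50985717773438, 151.81031799316406), 12.400622367858887) 108.38423331130298
95 125 2586 ((571.2176513671875, -35.70379638671875), (123.56885528564453, 158.75607299804688), 12.254475593566895) 108.31725933795161
```

View pics/top_zoom.png

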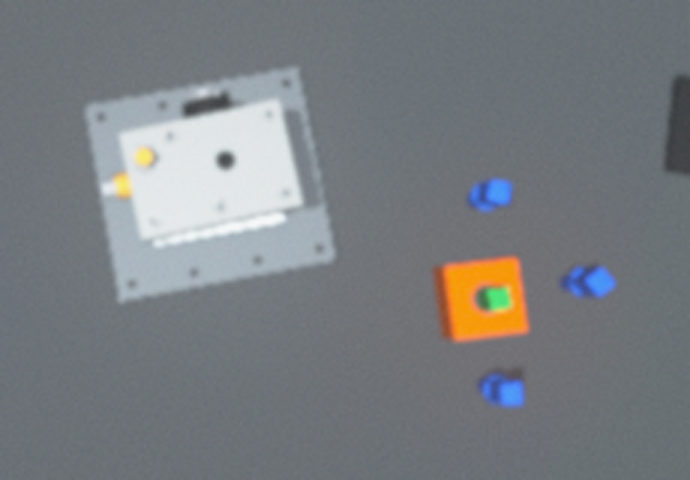

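View pics/scene_zoom.png

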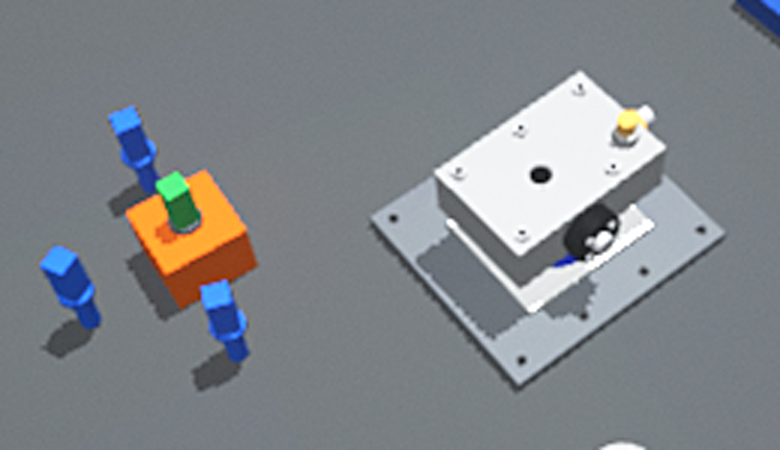

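The pallet reads consistently in both views: about (557,-42), yaw 10.5°. The casting is at about 12.3°. I'll refine the pin handle, its yaw and the rack, and get a visual cross-check on the bore.

Run:
```python
from h import *
for n in ['top','scene']:
    z=np.load(n+'0.npz'); im,d=z['im'],z['d']; c=vision.calibration(n); P=cloud(im,d,c)
    hsv=cv2.cvtColor(im,cv2.COLOR_BGR2HSV); H,S,V=cv2.split(hsv)
    g=(H>45)&(H<85)&(S>100)&(V>50)
    v,u=np.nonzero(g&(V>(0 if n=='top' else 150)))
    X=np.array([ray(c,im,a,b,105) for a,b in zip(u,v)])
    print(n,'green top: n',len(u),'px',u.mean(),v.mean(),'ray@105',X.mean(0).round(1), 'mid',((X.max(0)+X.min(0))/2).round(1))
    r=cv2.minAreaRect(X[:,:2].astype(np.float32)); print(r)
    o=((H<14)&(S>150)&(V>100)&(abs(P[...,2]-55)<6)&(np.hypot(P[...,0]-445,P[...,1]+303)<70))
    k,l,st,ce=cv2.connectedComponentsWithStats(o.astype(np.uint8)); i=1+np.argmax(st[1:,4])
    v,u=np.nonzero(l==i); X=np.array([ray(c,im,a,b,55) for a,b in zip(u,v)])
    print('rack',cv2.minAreaRect(X[:,:2].astype(np.float32)))
    # bore
    gr=cv2.cvtColor(im,cv2.COLOR_BGR2GRAY).astype(float)
    u0,v0=(265,193) if n=='top' else (250,198)
    w=gr[v0-6:v0+7,u0-6:u0+7]; wt=np.clip(120-w,0,None); vv,uu=np.mgrid[v0-6:v0+7,u0-6:u0+7]
    print('bore',ray(c,im,(uu*wt).sum()/wt.sum(),(vv*wt).sum()/wt.sum(),108).round(1), (wt>0).sum())
    # casting top
    q=(abs(P[...,2]-108)<3)&(np.hypot(P[...,0]-568,P[...,1]+40)<110); 
    q=cv2.morphologyEx(q.astype(np.uint8),cv2.MORPH_OPEN,np.ones((7,7),np.uint8))
    v,u=np.nonzero(q); X=np.array([ray(c,im,a,b,108) for a,b in zip(u,v)]); print('cast',cv2.minAreaRect(X[:,:2].astype(np.float32)))
```

```text
top green top: n 52 px 354.9230769230769 239.01923076923077 ray@105 [ 441.4 -299.6  105. ] mid [ 441.4 -299.7  105. ]
((441.4269104003906, -299.75274658203125), (22.12665367126465, 16.349027633666992), 89.72077941894531)
rack ((405.49798583984375, -295.065185546875), (46.0881233215332, 2.8334035873413086), 89.69332885742188)
bore [568.9 -52.6 108. ] 15Traceback (most recent call last):
  File "<stdin>", line 22, in <module>
IndexError: too many indices for array: array is 1-dimensional, but 2 were indexed
```

Run:
```python
from h import *
for n in ['top','scene']:
    z=np.load(n+'0.npz'); im,d=z['im'],z['d']; c=vision.calibration(n); P=cloud(im,d,c)
    hsv=cv2.cvtColor(im,cv2.COLOR_BGR2HSV); H,S,V=cv2.split(hsv)
    if n=='scene':
        print(V[196:218,120:138]); 
        g=(H>45)&(H<85)&(S>100)&(V>130)
        v,u=np.nonzero(g); k=(abs(u-128)<15)&(abs(v-205)<15);u=u[k];v=v[k]
        X=np.array([ray(c,im,a,b,105) for a,b in zip(u,v)]); print(len(u),X.mean(0),cv2.minAreaRect(X[:,:2].astype(np.float32)))
    o=((H<20)&(S>150)&(V>100)&(abs(P[...,2]-55)<6)&(np.hypot(P[...,0]-445,P[...,1]+303)<70))
    v,u=np.nonzero(o); X=np.array([ray(c,im,a,b,55) for a,b in zip(u,v)])
    print(n,'rack',len(u),cv2.minAreaRect(X[:,:2].astype(np.float32)))
    gr=cv2.cvtColor(im,cv2.COLOR_BGR2GRAY).astype(float)
    u0,v0=(265,193) if n=='top' else (250,198)
    w=gr[v0-6:v0+7,u0-6:u0+7]; wt=np.clip(120-w,0,None); vv,uu=np.mgrid[v0-6:v0+7,u0-6:u0+7]
    print('bore',ray(c,im,(uu*wt).sum()/wt.sum(),(vv*wt).sum()/wt.sum(),108).round(1), (wt>0).sum())
    q=(abs(P[...,2]-108)<3)&(np.hypot(P[...,0]-568,P[...,1]+40)<110); 
    q=cv2.morphologyEx(q.astype(np.uint8),cv2.MORPH_OPEN,np.ones((7,7),np.uint8))
    v,u=np.nonzero(q); X=np.array([ray(c,im,a,b,108) for a,b in zip(u,v)]); print('cast',cv2.minAreaRect(X[:,:2].astype(np.float32)))
```

```text
top rack 487 ((439.6797180175781, -303.1468200683594), (68.81632232666016, 71.75048828125), 6.688651084899902)
bore [568.9 -52.6 108. ] 15Traceback (most recent call last):
  File "<stdin>", line 19, in <module>
IndexError: too many indices for array: array is 1-dimensional, but 2 were indexed
```

Run:
```python
from h import *
for n in ['top','scene']:
    z=np.load(n+'0.npz'); im,d=z['im'],z['d']; c=vision.calibration(n); P=cloud(im,d,c)
    hsv=cv2.cvtColor(im,cv2.COLOR_BGR2HSV); H,S,V=cv2.split(hsv)
    if n=='scene':
        print(V[196:218,120:138]); 
        g=(H>45)&(H<85)&(S>100)&(V>130)
        v,u=np.nonzero(g); k=(abs(u-128)<15)&(abs(v-205)<15);u=u[k];v=v[k]
        X=np.array([ray(c,im,a,b,105) for a,b in zip(u,v)]); print(len(u),X.mean(0),cv2.minAreaRect(X[:,:2].astype(np.float32)))
    o=((H<20)&(S>150)&(V>100)&(abs(P[...,2]-55)<6)&(np.hypot(P[...,0]-445,P[...,1]+303)<70))
    v,u=np.nonzero(o); X=np.array([ray(c,im,a,b,55) for a,b in zip(u,v)])
    print(n,'rack',len(u),cv2.minAreaRect(X[:,:2].astype(np.float32)))
    gr=cv2.cvtColor(im,cv2.COLOR_BGR2GRAY).astype(float)
    u0,v0=(265,193) if n=='top' else (250,198)
    w=gr[v0-6:v0+7,u0-6:u0+7]; wt=np.clip(120-w,0,None); vv,uu=np.mgrid[v0-6:v0+7,u0-6:u0+7]
    print('bore',ray(c,im,(uu*wt).sum()/wt.sum(),(vv*wt).sum()/wt.sum(),108).round(1), (wt>0).sum())
    q=(abs(P[...,2]-108)<6)&(np.hypot(P[...,0]-568,P[...,1]+40)<110)&(V>150)&(S<50)
    q=cv2.morphologyEx(q.astype(np.uint8),cv2.MORPH_OPEN,np.ones((3,3),np.uint8))
    k,l,st,ce=cv2.connectedComponentsWithStats(q); i=1+np.argmax(st[1:,4])
    v,u=np.nonzero(l==i); X=np.array([ray(c,im,a,b,108) for a,b in zip(u,v)]); print('cast',len(u),cv2.minAreaRect(X[:,:2].astype(np.float32)))
```

```text
top rack 487 ((439.6797180175781, -303.1468200683594), (68.81632232666016, 71.75048828125), 6.688651084899902)
bore [568.9 -52.6 108. ] 15
cast 1813 ((560.4002075195312, -39.98491668701172), (103.12702178955078, 149.86923217773438), 12.135117530822754)
[[123 128 135 130 130 132 133 131 126 124 131 131 131 132 136 134 138 160]
 [126 136 143 131 131 133 121 162 223 189 117 134 132 135 137 154 253 255]
 [131 136 145 134 132 137 203 245 255 252 179 134 138 154 251 255 255 255]
 [134 138 146 132 200 244 250 253 250 254 249 185 255 255 255 255 255 255]
 [137 132 179 239 253 255 248 247 246 247 254 239 255 255 255 255 255 255]
 [141 128 244 255 251 246 246 246 246 246 249 251 255 255 255 255 255 255]
 [144 124 221 255 250 246 246 246 247 247 252 255 244 255 255 255 255 255]
 [138 110 134 247 255 248 247 247 250 253 254 236 165 235 255 255 255 255]
 [101 107  90 169 250 254 250 253 255 244 185 111  81 142 255 255 255 255]
 [136 255 255 249 170 255 255 250 208 144  83  96  99 109 255 255 255 255]
 [255 255 255 255 103 196 239 166  88  92  99 104 105  97 241 255 255 255]
 [255 255 255 255 151 
[... 505 characters left out ...]
255 255 255 255 255 199 105  97 105 108 104 103 101  94 114 152 127 255]
 [255 255 255 250 229 230 169 102 102 102 110 104 116 145 144 123 166 255]
 [255 255 223 226 230 240 203  88  89  96 120 129 134 149 103 217 255 255]
 [255 255 224 228 229 235 227 181 117  77 104 123  98 127 239 255 255 255]]
72 [ 443.17641526 -306.87229371  105.        ] ((443.5672302246094, -306.8567810058594), (21.5364933013916, 21.13885498046875), 5.113340854644775)
scene rack 590 ((444.652587890625, -305.294677734375), (74.32865142822266, 69.77078247070312), 6.42287015914917)
bore [571.4 -56.8 108. ] 29
cast 2165 ((562.6427001953125, -42.17510223388672), (101.34514617919922, 152.20761108398438), 12.289258003234863)
```

```bash
cat >> h.py <<'E'
from scipy.spatial.transform import Rotation as Ro
def row(x,y,z,yaw,s=None):
    s=s or env.state(); R=Ro.from_euler('xyz',s['tcp_rot']); p=np.array([x,y,z])-s['eef_pos']
    T=Ro.from_euler('xyz',[-np.pi/2,0,yaw])
    return np.r_[R.inv().apply(p),(R.inv()*T).as_rotvec(degrees=True)].round(2)
E
python3 -c "
from h import *
print(row(480,330,230,.8)); print(row(442.2,-303.9,200,.113))"
```

```text
[-1.9143e+02 -1.5720e+01 -3.8923e+02  1.0000e-02  3.0600e+01 -5.0000e-02]
[-8.1648e+02  1.4850e+01 -5.0119e+02  3.0000e-02  6.9960e+01 -5.0000e-02]
```

```bash
R='row'; python3 -m crank '[[-191,-16,-389,0,30,0],[-191,-16,-389,0,30,0],[-191,-16,-389,0,30,0],[-191,-16,-389,0,30,0],[-191,-16,-389,0,30,0]]' 0.5
python3 -c "
from h import *
print(row(500,0,230,.3)); print(row(442.2,-303.9,200,.113))"
```

```text
t: 0.6
eef_pos: [339.8, 446.3, 223.6]
tcp_rot: [-1.571, 0.001, 0.808]
ft_force: [1.1, 1.1, 0.8]
opening: 0.634
[-2.1198e+02 -5.9900e+00 -4.2417e+02  4.0000e-02  2.9100e+01 -6.0000e-02]
[-4.7157e+02  2.4390e+01 -5.9236e+02  5.0000e-02  3.9820e+01 -6.0000e-02]
```

```bash
python3 -m crank '[[-212,-6,-424,0,29,0],[-212,-6,-424,0,29,0],[-212,-6,-424,0,29,0],[-212,-6,-424,0,29,0],[-212,-6,-424,0,29,0]]'
python3 -c "
from h import *
print(row(442.2,-303.9,180,.113))"
```

```text
t: 1.1
eef_pos: [423.5, 210.7, 227.0]
tcp_rot: [-1.572, 0.001, 0.3]
ft_force: [0.7, 0.1, 0.7]
opening: 0.501
[-1.3414e+02  4.7580e+01 -4.9712e+02  6.0000e-02  1.0710e+01 -5.0000e-02]
```

```bash
python3 -m crank '[[-134,0,-497,0,11,0],[-134,0,-497,0,11,0],[-134,0,-497,0,11,0],[-134,0,-497,0,11,0],[-134,0,-497,0,11,0]]'
python3 -c "
from h import *
print(row(442.2,-303.9,150,.113))"
```

```text
t: 1.6
eef_pos: [432.1, -39.2, 227.3]
tcp_rot: [-1.572, 0.001, 0.108]
ft_force: [0.6, 0.9, -0.3]
opening: 0.497
[-1.8390e+01  7.7610e+01 -2.6421e+02  6.0000e-02 -2.9000e-01 -4.0000e-02]
```

```bash
python3 -m crank '[[-18,0,-264,0,0,0],[-18,0,-264,0,0,0],[-18,0,-264,0,0,0],[-18,0,-264,0,0,0],[-18,50,-264,0,0,0]]'
python3 -c "
from h import *
print(row(442.2,-303.9,130,.113))"
```

```text
t: 2.1
eef_pos: [442.5, -280.7, 199.7]
tcp_rot: [-1.576, -0.004, 0.107]
ft_force: [0.8, 0.4, -1.2]
opening: 0.501
[ -2.98  69.79 -22.61   0.32  -0.35   0.2 ]
```

```bash
python3 -m crank '[[-3,20,-22.6,0.3,-0.35,0.2],[-3,60,-22.6,0.3,-0.35,0.2],[-3,70,-22.6,0.3,-0.35,0.2],[-3,70,-22.6,0.3,-0.35,0.2]]'
python3 -c "
from h import *
im,d,c=grab('scene'); cv2.imwrite('pics/s1.png',cv2.resize(im[130:280,60:220],None,fx=4,fy=4,interpolation=cv2.INTER_CUBIC))
im,d,c=grab('top'); cv2.imwrite('pics/t1.png',cv2.resize(im[180:300,290:420],None,fx=4,fy=4,interpolation=cv2.INTER_CUBIC))
print(row(442.2,-303.9,64,.113))"
```

```text
t: 2.5
eef_pos: [441.6, -303.2, 128.7]
tcp_rot: [-1.569, 0.002, 0.113]
ft_force: [-1.1, -0.0, 0.4]
opening: 0.499
[-5.700e-01  6.694e+01 -1.000e-01  5.000e-02  4.000e-02  4.000e-02]
```

View pics/s1.png

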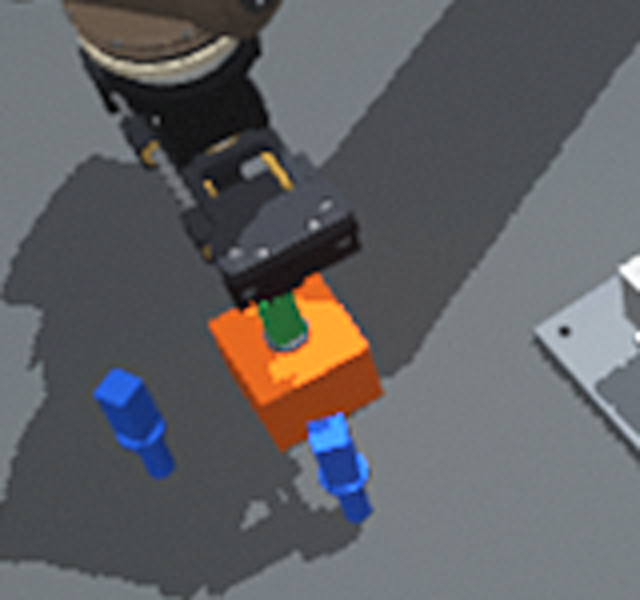

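View pics/t1.png

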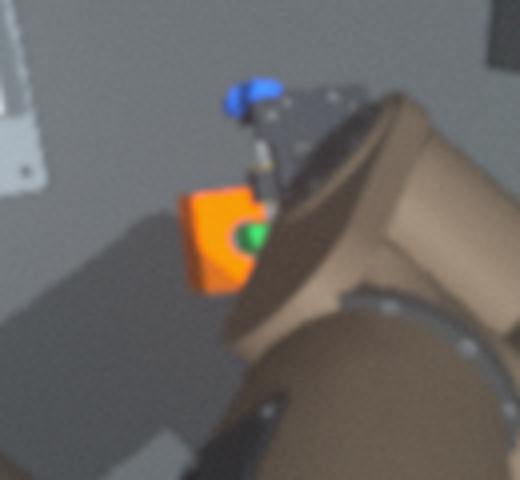

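The gripper is square over the green handle (scene crop about (283,315)) and the body clears the blue look-alikes. Descending.

```bash
python3 -m crank '[[-0.5,30,0,0,0,0],[-0.5,50,0,0,0,0],[-0.5,60,0,0,0,0],[-0.5,66,0,0,0,0],[-0.5,66,0,0,0,0]]'
python3 -m crank '[[0,0,0,0,0,0],[0,0,0,0,0,0],[0,0,0,0,0,0],[0,0,0,0,0,0],[0,0,0,0,0,0]]' 0
python3 -c "
from h import *
print(env.state()['moment'],row(442.2,-303.9,64,.113))"
```

```text
t: 3.1
eef_pos: [442.6, -303.8, 65.4]
tcp_rot: [-1.572, -0.001, 0.114]
ft_force: [-0.3, -0.3, -0.4]
opening: 0.499
t: 3.6
eef_pos: [442.7, -303.9, 65.8]
tcp_rot: [-1.573, -0.001, 0.114]
ft_force: [0.5, 1.4, 3.7]
opening: 0.212
[-0.07005194  0.22873047 -0.07066052] [-0.45  1.77  0.06  0.1   0.06  0.08]
```

```bash
python3 -m crank '[[0,-5,0,0,0,0],[0,-15,0,0,0,0],[0,-30,0,0,0,0],[0,-50,0,0,0,0],[0,-70,0,0,0,0]]' 0
python3 -m crank '[[0,-10,0,0,0,0],[0,-20,0,0,0,0],[0,-20,0,0,0,0],[0,-20,0,0,0,0],[0,-20,0,0,0,0]]'
python3 -c "
from h import *
a=[env.state() for _ in range(3)];print([s['eef_pos'] for s in a])
for n in('scene','top'):
  im,d,c=grab(n); cv2.imwrite('pics/2%s.png'%n,im)
S=env.state();print(S['eef_pos'],S['ft_force'],S['moment'])
# targets
c,s=np.cos(.183),np.sin(.183)
N=lambda x,y:(557.5+c*x-s*y,-42.2+s*x+c*y)
a=.214
print('FL',N(-75,48),'FR',N(-75,-48),'ER',N(0,-100), 'bore nom',N(5,-15))
"
```

```text
t: 4.1
eef_pos: [442.4, -303.6, 137.0]
tcp_rot: [-1.572, -0.001, 0.114]
ft_force: [0.2, -0.3, -1.5]
opening: 0.213
t: 4.6
eef_pos: [442.1, -303.5, 156.3]
tcp_rot: [-1.571, -0.0, 0.114]
ft_force: [-0.9, 0.4, -1.0]
opening: 0.209
[array([ 442.14570199, -303.45392258,  156.27162751]), array([ 442.14570199, -303.45392258,  156.27162751]), array([ 442.14570199, -303.45392258,  156.27162751])]
[ 442.23028816 -303.50819813  156.35923125] [-0.20102115 -0.32233181 -2.68534788] [-0.09936118  0.08688747  0.06398442]
FL (np.float64(475.0172825481545), np.float64(-8.650017559482713)) FR (np.float64(492.4873908148186), np.float64(-103.04702660717996)) ER (np.float64(575.6980294444418), np.float64(-140.53021775801795)) bore nom (np.float64(565.1462153045672), np.float64(-56.03963119148061))
```

Run:
```python
import cv2
im=cv2.imread('pics/2scene.png'); cv2.imwrite('pics/2s.png',cv2.resize(im[100:280,60:310],None,fx=3,fy=3,interpolation=cv2.INTER_CUBIC))
```

```text
(no output)
```

View pics/2s.png

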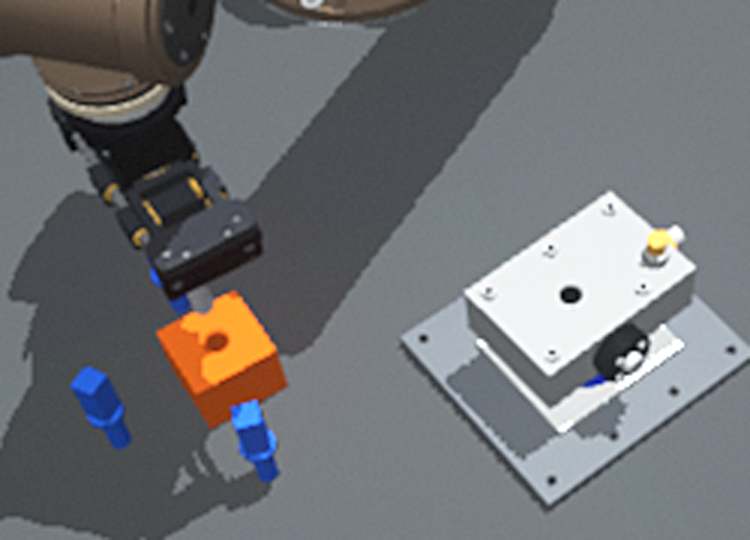

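Pin is held upright with its shank visible below the gripper, and the rack hole is empty. Next, go to a point 20 mm in front of the front-left touch, with the jaws along the casting's x.

```bash
python3 -c "
from h import *
print(row(475,-10.6,133.5,.213))"
```

```text
[ 6.5870e+01  2.2690e+01  2.8729e+02  4.0000e-02 -5.6700e+00  2.0000e-02]
```

```bash
python3 -m crank '[[9,0,40,0,0,0],[20,0,85,0,-2,0],[31,0,133,0,-4,0],[42,0,181,0,-5.7,0],[52,0,229,0,-5.7,0]]'
python3 -c "
from h import *
print(row(475,-10.6,133.5,.213))"
```

```text
t: 5.2
eef_pos: [467.7, -68.3, 155.9]
tcp_rot: [-1.571, 0.0, 0.214]
ft_force: [1.4, -0.6, -2.2]
opening: 0.209
[ 1.940e+01  2.238e+01  5.480e+01  3.000e-02  6.000e-02 -0.000e+00]
```

```bash
python3 -m crank '[[12,5,35,0,0,0],[19,15,52,0,0,0],[19.4,22,55,0,0,0],[19.4,22.4,55,0,0,0],[19.4,22.4,55,0,0,0]]'
python3 -c "
from h import *
S=env.state();print(S['ft_force'],S['moment'])
print(row(475,-10.6,133.5,.213))"
python3 -m crank '[[1,0,0,0,0,0],[2,0,0,0,0,0],[3,0,0,0,0,0],[4,0,0,0,0,0],[5,0,0,0,0,0]]'
python3 -c "
from h import *
S=env.state();print(S['ft_force'],S['moment'])"
```

```text
t: 5.7
eef_pos: [474.9, -11.2, 133.3]
tcp_rot: [-1.571, 0.001, 0.213]
ft_force: [1.0, 0.4, -0.7]
opening: 0.208
[ 0.98177941  0.4194952  -0.72257394] [-0.07783404  0.08388603  0.04308121]
[ 0.23 -0.17  0.56  0.02  0.02 -0.04]
t: 6.2
eef_pos: [479.9, -10.3, 133.4]
tcp_rot: [-1.571, 0.0, 0.213]
ft_force: [0.3, -0.7, -1.9]
opening: 0.211
[ 0.28527184 -0.68049157 -1.91338019] [-0.09492065  0.13101135  0.00155802]
```

```bash
for i in 1; do python3 -m crank '[[1,0,0,0,0,0],[2,0,0,0,0,0],[3,0,0,0,0,0],[4,0,0,0,0,0],[5,0,0,0,0,0]]'; done
python3 -m crank '[[0.8,0,0,0,0,0],[1.6,0,0,0,0,0],[2.4,0,0,0,0,0],[3,0,0,0,0,0]]'
```

```text
t: 6.7
eef_pos: [484.9, -9.1, 133.4]
tcp_rot: [-1.571, 0.001, 0.213]
ft_force: [-0.5, 0.6, -0.9]
opening: 0.214
t: 7.1
eef_pos: [487.9, -8.5, 133.4]
tcp_rot: [-1.571, 0.001, 0.213]
ft_force: [-0.5, 0.6, -1.1]
opening: 0.211
```

```bash
python3 -m crank '[[0.5,0,0,0,0,0],[1,0,0,0,0,0],[1,0,0,0,0,0]]'; python3 -m crank '[[0.5,0,0,0,0,0],[1,0,0,0,0,0],[1,0,0,0,0,0]]'
```

```text
t: 7.4
eef_pos: [488.9, -8.3, 133.4]
tcp_rot: [-1.571, 0.0, 0.213]
ft_force: [0.5, -0.1, -1.8]
opening: 0.211
t: 7.7
eef_pos: [489.9, -8.1, 133.4]
tcp_rot: [-1.571, 0.0, 0.213]
ft_force: [-0.7, 0.2, -2.3]
opening: 0.213
```

```bash
python3 -m crank '[[0.5,0,0,0,0,0],[1,0,0,0,0,0],[1,0,0,0,0,0]]'
```

```text
t: 8.0
eef_pos: [491.0, -7.8, 133.4]
tcp_rot: [-1.571, 0.0, 0.213]
ft_force: [-0.1, -0.3, -1.5]
opening: 0.211
```

```bash
python3 -m crank '[[0.5,0,0,0,0,0],[1,0,0,0,0,0],[1,0,0,0,0,0]]'
```

```text
t: 8.3
eef_pos: [492.0, -7.6, 133.4]
tcp_rot: [-1.571, 0.0, 0.213]
ft_force: [1.1, -0.8, -0.8]
opening: 0.208
```

```bash
python3 -m crank '[[0.4,0,0,0,0,0],[0.7,0,0,0,0,0],[0.7,0,0,0,0,0]]'
```

```text
t: 8.6
eef_pos: [492.8, -7.5, 133.4]
tcp_rot: [-1.571, 0.0, 0.213]
ft_force: [0.7, 0.3, -1.4]
opening: 0.211
```

```bash
python3 -m crank '[[0.4,0,0,0,0,0],[0.7,0,0,0,0,0],[0.7,0,0,0,0,0]]'
```

```text
t: 8.9
eef_pos: [493.5, -7.3, 133.4]
tcp_rot: [-1.571, 0.0, 0.213]
ft_force: [-0.6, 0.2, -1.6]
opening: 0.211
```

```bash
python3 -m crank '[[0.4,0,0,0,0,0],[0.7,0,0,0,0,0],[0.7,0,0,0,0,0]]'
```

```text
t: 9.2
eef_pos: [494.2, -7.2, 133.4]
tcp_rot: [-1.571, 0.0, 0.213]
ft_force: [-0.1, 0.1, -1.5]
opening: 0.212
```

```bash
python3 -m crank '[[0.4,0,0,0,0,0],[0.7,0,0,0,0,0],[0.7,0,0,0,0,0]]'
```

```text
t: 9.5
eef_pos: [494.9, -7.0, 133.4]
tcp_rot: [-1.571, 0.0, 0.213]
ft_force: [-0.2, 0.0, -1.7]
opening: 0.214
```

```bash
python3 -m crank '[[0.4,0,0,0,0,0],[0.7,0,0,0,0,0],[0.7,0,0,0,0,0]]'
```

```text
t: 9.8
eef_pos: [495.2, -6.9, 133.3]
tcp_rot: [-1.571, 0.001, 0.213]
ft_force: [-3.1, -0.5, 0.2]
opening: 0.21
```

```bash
python3 -m crank '[[0.4,0,0,0,0,0],[0.7,0,0,0,0,0],[0.7,0,0,0,0,0]]'
```

```text
t: 10.1
eef_pos: [495.3, -6.8, 133.2]
tcp_rot: [-1.571, 0.003, 0.214]
ft_force: [-4.5, -1.5, 0.9]
opening: 0.205
```

```bash
python3 -m crank '[[0.4,0,0,0,0,0],[0.7,0,0,0,0,0],[0.7,0,0,0,0,0]]'
```

```text
t: 10.4
eef_pos: [495.4, -6.7, 133.1]
tcp_rot: [-1.571, 0.004, 0.214]
ft_force: [-5.6, -2.4, 3.8]
opening: 0.206
```

```bash
python3 -m crank '[[0.6,0,0,0,0,0],[0.6,0,0,0,0,0],[0.6,0,0,0,0,0],[0.6,0,0,0,0,0],[0.6,0,0,0,0,0]]'
python3 -c "
from h import *
S=env.state();print(S['eef_pos'],S['tcp_rot'],S['ft_force'],S['moment'])"
```

```text
t: 10.9
eef_pos: [495.4, -6.7, 133.1]
tcp_rot: [-1.57, 0.005, 0.214]
ft_force: [-5.6, -2.3, 1.8]
opening: 0.211
[495.43938793  -6.65148686 133.05245003] [-1.57043241  0.00548476  0.21389986] [-5.60177189 -2.26492122  1.77946915] [-0.55870836  1.27216763 -0.00823577]
```

```bash
python3 -m crank '[[0.6,0,0,0,0,0],[0.6,0,0,0,0,0],[0.6,0,0,0,0,0],[0.6,0,0,0,0,0],[0.6,0,0,0,0,0]]'
python3 -c "
from h import *
S=env.state();print(S['eef_pos'],S['tcp_rot'],S['ft_force'],S['moment'])"
```

```text
t: 11.4
eef_pos: [495.5, -6.6, 133.0]
tcp_rot: [-1.57, 0.007, 0.214]
ft_force: [-5.5, -2.3, 1.7]
opening: 0.208
[495.46158679  -6.59937446 132.98929186] [-1.57023187  0.00682064  0.2139567 ] [-5.54906437 -2.29949783  1.73813835] [-0.57501975  1.27554255 -0.02415074]
```

```bash
python3 -m crank '[[-4,0,0,0,0,0],[-12,0,0,0,0,0],[-12,0,0,0,0,0]]'; python3 -c "
from h import *
S=env.state();print(S['ft_force'])
print(row(503.5,-100.9,133.4,.213))"
```

```text
t: 11.7
eef_pos: [483.0, -9.2, 133.1]
tcp_rot: [-1.57, 0.007, 0.214]
ft_force: [-0.7, -0.0, -0.2]
opening: 0.208
[-0.67556774 -0.03469156 -0.19933392]
[ 5.500e-01 -3.900e-01 -9.396e+01 -4.000e-02  4.000e-02 -3.900e-01]
```

```bash
python3 -m crank '[[0.5,-0.4,-30,0,0,-0.4],[0.5,-0.4,-70,0,0,-0.4],[0.5,-0.4,-94,0,0,-0.4],[0.5,-0.4,-94,0,0,-0.4],[0.5,-0.4,-94,0,0,-0.4]]'; 
python3 -m crank '[[1,0,0,0,0,0],[2,0,0,0,0,0],[3,0,0,0,0,0],[4,0,0,0,0,0],[5,0,0,0,0,0]]'
python3 -m crank '[[1,0,0,0,0,0],[2,0,0,0,0,0],[3,0,0,0,0,0],[3,0,0,0,0,0]]'
python3 -c "
from h import *
S=env.state();print(S['eef_pos'],S['tcp_rot'],S['ft_force'],S['moment'])"
```

```text
t: 12.2
eef_pos: [503.3, -101.1, 133.3]
tcp_rot: [-1.57, -0.0, 0.212]
ft_force: [-0.6, 0.4, -1.3]
opening: 0.21
t: 12.7
eef_pos: [508.3, -99.8, 133.3]
tcp_rot: [-1.57, -0.0, 0.213]
ft_force: [0.4, -0.6, -0.5]
opening: 0.208
t: 13.1
eef_pos: [511.4, -99.1, 133.3]
tcp_rot: [-1.57, -0.0, 0.213]
ft_force: [-0.6, 0.5, -1.5]
opening: 0.209
[511.35841412 -99.13746404 133.31191585] [-1.56998587e+00 -3.23964625e-04  2.12960631e-01] [-0.57739039  0.47405256 -1.51192736] [-0.09839867  0.01920338  0.0121637 ]
```

```bash
python3 -m crank '[[0.7,0,0,0,0,0],[1.4,0,0,0,0,0],[1.4,0,0,0,0,0]]'
```

```text
t: 13.4
eef_pos: [512.8, -98.9, 133.3]
tcp_rot: [-1.57, -0.0, 0.213]
ft_force: [0.1, 0.6, -2.2]
opening: 0.209
```

```bash
python3 -m crank '[[0.4,0,0,0,0,0],[0.7,0,0,0,0,0],[0.7,0,0,0,0,0]]'
```

```text
t: 13.7
eef_pos: [513.5, -98.7, 133.3]
tcp_rot: [-1.57, -0.0, 0.213]
ft_force: [0.1, -0.3, -1.3]
opening: 0.21
```

```bash
python3 -m crank '[[0.4,0,0,0,0,0],[0.7,0,0,0,0,0],[0.7,0,0,0,0,0]]'
```

```text
t: 14.0
eef_pos: [514.2, -98.5, 133.3]
tcp_rot: [-1.57, -0.0, 0.213]
ft_force: [0.3, -0.4, -1.3]
opening: 0.208
```

```bash
python3 -m crank '[[0.4,0,0,0,0,0],[0.7,0,0,0,0,0],[0.7,0,0,0,0,0]]'
```

```text
t: 14.3
eef_pos: [515.0, -98.4, 133.3]
tcp_rot: [-1.57, -0.0, 0.213]
ft_force: [0.3, 0.6, -1.4]
opening: 0.21
```

```bash
python3 -m crank '[[0.4,0,0,0,0,0],[0.7,0,0,0,0,0],[0.7,0,0,0,0,0]]'
```

```text
t: 14.6
eef_pos: [515.2, -98.3, 133.3]
tcp_rot: [-1.57, 0.001, 0.213]
ft_force: [-4.5, -2.0, 1.5]
opening: 0.209
```

```bash
python3 -m crank '[[0.4,0,0,0,0,0],[0.7,0,0,0,0,0],[0.7,0,0,0,0,0]]'
```

```text
t: 14.9
eef_pos: [515.3, -98.3, 133.2]
tcp_rot: [-1.57, 0.002, 0.213]
ft_force: [-5.1, -3.1, 3.1]
opening: 0.212
```

```bash
python3 -m crank '[[0.6,0,0,0,0,0],[0.6,0,0,0,0,0],[0.6,0,0,0,0,0],[0.6,0,0,0,0,0],[0.6,0,0,0,0,0]]'
python3 -c "
from h import *
S=env.state();print(S['eef_pos'],S['tcp_rot'],S['ft_force'],S['moment'])"
python3 -m crank '[[0.6,0,0,0,0,0],[0.6,0,0,0,0,0],[0.6,0,0,0,0,0]]'
python3 -c "
from h import *
S=env.state();print(S['eef_pos'],S['tcp_rot'],S['ft_force'],S['moment'])"
```

```text
t: 15.4
eef_pos: [515.3, -98.2, 133.2]
tcp_rot: [-1.569, 0.003, 0.213]
ft_force: [-5.5, -3.6, 1.2]
opening: 0.21
[515.33940027 -98.2169539  133.19949661] [-1.5693166   0.0032894   0.21341037] [-5.51228822 -3.57717434  1.23513489] [-0.69394717  1.37126614 -0.02962689]
t: 15.7
eef_pos: [515.4, -98.2, 133.2]
tcp_rot: [-1.569, 0.005, 0.214]
ft_force: [-6.3, -1.8, 2.5]
opening: 0.213
[515.3815215  -98.18536382 133.1895783 ] [-1.56911555  0.00453182  0.21353895] [-6.34881406 -1.81768793  2.53024683] [-0.7092641   1.30278427  0.00549646]
```

```bash
python3 -m crank '[[-4,0,0,0,0,0],[-12,0,0,0,0,0],[-12,0,0,0,0,0]]'; python3 -c "
from h import *
S=env.state();print(S['ft_force'])
print(row(516.1,-161.4,133.4,.2144),row(577.5,-141.8,133.4,.2144))"
```

```text
t: 16.0
eef_pos: [502.9, -100.7, 133.2]
tcp_rot: [-1.569, 0.005, 0.213]
ft_force: [0.1, 0.3, -2.8]
opening: 0.212
[ 0.1440852   0.28560722 -2.76305182]
[  0.07  -0.3  -62.09  -0.11  -0.07  -0.26] [ 64.23  -0.58 -55.93  -0.11  -0.07  -0.26]
```

```bash
python3 -m crank '[[0,0,-30,-0.1,0,-0.26],[0,-0.3,-62,-0.1,0,-0.26],[0,-0.3,-62,-0.1,0,-0.26],[32,-0.4,-60,-0.1,0,-0.26],[64.2,-0.5,-56,-0.1,0,-0.26]]'
python3 -m crank '[[0,0,0,0,0,0],[0,0,0,0,0,0]]'
python3 -c "
from h import *
S=env.state();print(S['eef_pos'],S['tcp_rot'],S['ft_force'],S['moment'])"
```

```text
t: 16.5
eef_pos: [578.1, -141.9, 133.6]
tcp_rot: [-1.571, -0.0, 0.211]
ft_force: [0.2, 0.2, -0.8]
opening: 0.209
t: 16.7
eef_pos: [577.9, -141.1, 133.1]
tcp_rot: [-1.57, 0.0, 0.212]
ft_force: [-0.6, -0.3, -0.9]
opening: 0.205
[ 577.91553235 -141.07899144  133.12987427] [-1.57013075e+00  2.23364851e-04  2.12210468e-01] [-0.57448569 -0.25375461 -0.93799358] [-0.10087454  0.07366283  0.02070995]
```

```bash
python3 -m crank '[[0,0,1,0,-0.1,0],[0,0,2,0,-0.1,0],[0,0,3,0,-0.1,0],[0,0,4,0,-0.1,0],[0,0,5,0,-0.1,0]]'
python3 -m crank '[[0,0,1,0,0,0],[0,0,2,0,0,0],[0,0,3,0,0,0],[0,0,4,0,0,0],[0,0,5,0,0,0]]'
```

```text
t: 17.2
eef_pos: [576.7, -136.2, 133.3]
tcp_rot: [-1.57, 0.0, 0.214]
ft_force: [-0.9, 0.8, -2.6]
opening: 0.21
t: 17.7
eef_pos: [575.6, -131.2, 133.2]
tcp_rot: [-1.57, 0.0, 0.214]
ft_force: [-1.3, -0.3, -1.8]
opening: 0.208
```

```bash
python3 -m crank '[[0,0,1,0,0,0],[0,0,2,0,0,0],[0,0,2,0,0,0]]'
```

```text
t: 18.0
eef_pos: [575.2, -129.2, 133.3]
tcp_rot: [-1.57, 0.0, 0.214]
ft_force: [0.3, -0.1, -0.7]
opening: 0.206
```

```bash
python3 -m crank '[[0,0,0.6,0,0,0],[0,0,1,0,0,0],[0,0,1,0,0,0]]'
```

```text
t: 18.3
eef_pos: [575.0, -128.1, 133.2]
tcp_rot: [-1.57, 0.0, 0.214]
ft_force: [0.3, -0.2, -1.9]
opening: 0.209
```

```bash
python3 -m crank '[[0,0,0.6,0,0,0],[0,0,1,0,0,0],[0,0,1,0,0,0]]'
```

```text
t: 18.6
eef_pos: [574.7, -127.1, 133.2]
tcp_rot: [-1.57, 0.0, 0.214]
ft_force: [0.3, 0.0, -2.5]
opening: 0.208
```

```bash
python3 -m crank '[[0,0,0.4,0,0,0],[0,0,0.7,0,0,0],[0,0,0.7,0,0,0]]'
```

```text
t: 18.9
eef_pos: [574.6, -126.4, 133.2]
tcp_rot: [-1.57, 0.0, 0.214]
ft_force: [-0.6, 0.8, -1.7]
opening: 0.211
```

```bash
python3 -m crank '[[0,0,0.4,0,0,0],[0,0,0.7,0,0,0],[0,0,0.7,0,0,0]]'
```

```text
t: 19.2
eef_pos: [574.4, -125.7, 133.2]
tcp_rot: [-1.57, 0.0, 0.214]
ft_force: [-0.2, -0.2, -2.0]
opening: 0.205
```

```bash
python3 -m crank '[[0,0,0.4,0,0,0],[0,0,0.7,0,0,0],[0,0,0.7,0,0,0]]'
```

```text
t: 19.5
eef_pos: [574.3, -125.0, 133.2]
tcp_rot: [-1.57, 0.0, 0.214]
ft_force: [-1.0, -0.3, -0.1]
opening: 0.206
```

```bash
python3 -m crank '[[0,0,0.4,0,0,0],[0,0,0.7,0,0,0],[0,0,0.7,0,0,0]]'
```

```text
t: 19.8
eef_pos: [574.1, -124.2, 133.3]
tcp_rot: [-1.57, 0.0, 0.214]
ft_force: [-0.3, 0.2, -2.5]
opening: 0.209
```

```bash
python3 -m crank '[[0,0,0.4,0,0,0],[0,0,0.7,0,0,0],[0,0,0.7,0,0,0]]'
```

```text
t: 20.1
eef_pos: [573.9, -123.5, 133.2]
tcp_rot: [-1.57, 0.0, 0.214]
ft_force: [0.5, -0.6, -1.1]
opening: 0.213
```

```bash
python3 -m crank '[[0,0,0.4,0,0,0],[0,0,0.7,0,0,0],[0,0,0.7,0,0,0]]'
```

```text
t: 20.4
eef_pos: [573.8, -122.8, 133.2]
tcp_rot: [-1.57, 0.0, 0.214]
ft_force: [-0.7, 0.2, -1.7]
opening: 0.208
```

```bash
python3 -m crank '[[0,0,0.4,0,0,0],[0,0,0.7,0,0,0],[0,0,0.7,0,0,0]]'
```

```text
t: 20.7
eef_pos: [573.7, -122.3, 133.3]
tcp_rot: [-1.571, 0.0, 0.214]
ft_force: [-0.0, -1.4, -2.2]
opening: 0.206
```

```bash
python3 -m crank '[[0,0,0.3,0,0,0],[0,0,0.6,0,0,0],[0,0,0.6,0,0,0]]'
```

```text
t: 21.0
eef_pos: [573.7, -122.1, 133.3]
tcp_rot: [-1.571, -0.0, 0.214]
ft_force: [0.3, -3.8, -2.7]
opening: 0.208
```

```bash
python3 -m crank '[[0,0,0.3,0,0,0],[0,0,0.6,0,0,0],[0,0,0.6,0,0,0]]'
```

```text
t: 21.3
eef_pos: [573.6, -122.0, 133.4]
tcp_rot: [-1.572, -0.0, 0.215]
ft_force: [-0.4, -6.2, -3.2]
opening: 0.208
```

```bash
python3 -m crank '[[0,0,0.5,0,0,0],[0,0,0.5,0,0,0],[0,0,0.5,0,0,0],[0,0,0.5,0,0,0],[0,0,0.5,0,0,0]]'
python3 -c "
from h import *
S=env.state();print(S['eef_pos'],S['tcp_rot'],S['ft_force'],S['moment'])"
python3 -m crank '[[0,0,0.5,0,0,0],[0,0,0.5,0,0,0],[0,0,0.5,0,0,0]]'
python3 -c "
from h import *
S=env.state();print(S['eef_pos'],S['tcp_rot'],S['ft_force'],S['moment'])
im,d,c=grab('scene'); cv2.imwrite('pics/s3.png',cv2.resize(im[80:280,150:350],None,fx=3,fy=3,interpolation=cv2.INTER_CUBIC))
"
```

```text
t: 21.8
eef_pos: [573.6, -122.0, 133.4]
tcp_rot: [-1.573, -0.0, 0.215]
ft_force: [-0.3, -6.0, -2.9]
opening: 0.21
[ 573.61575761 -122.00901293  133.37814382] [-1.57305739e+00 -2.35055057e-04  2.14634857e-01] [-0.29463315 -5.9769744  -2.86678747] [-1.51719252  0.03563109  0.0164565 ]
t: 22.1
eef_pos: [573.6, -122.0, 133.4]
tcp_rot: [-1.574, -0.0, 0.215]
ft_force: [0.1, -6.5, -2.6]
opening: 0.208
[ 573.61164852 -121.97489651  133.37535769] [-1.57386089e+00 -3.76353257e-04  2.14729288e-01] [ 0.13589028 -6.54489532 -2.57540685] [-1.51322002  0.00358276  0.03829248]
```

View pics/s3.png

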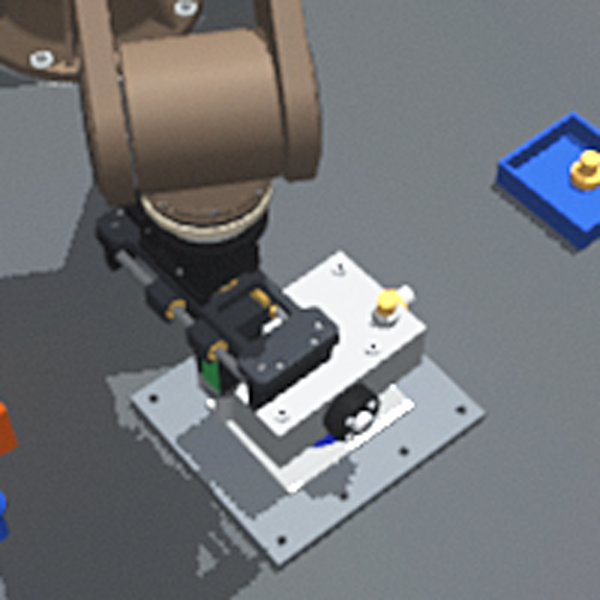

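```bash
python3 -m crank '[[0,0,-4,0,0,0],[0,0,-12,0,0,0],[0,0,-12,0,0,0]]'; python3 -c "
from h import *
P1,P2,P3=np.array([[495.25,-6.85],[515.17,-98.3],[573.68,-122.2]])
d=P1-P2; a=np.arctan2(-d[0],d[1]); ex=np.array([np.cos(a),np.sin(a)]); ey=np.array([-ex[1],ex[0]])
B=ex*(P1@ex+63)+ey*(P3@ey+68); print(a,B)
S=env.state();print(S['eef_pos'],S['ft_force'],S['moment'])
print(row(*B,184,a,S))"
```

```text
t: 22.45
eef_pos: [576.4, -134.4, 133.4]
tcp_rot: [-1.574, -0.001, 0.214]
ft_force: [0.6, -0.4, -1.8]
opening: 0.211
0.214473765997939 [569.87447185 -53.43442255]
[ 576.39877846 -134.38592589  133.38261846] [ 0.58704791 -0.3789145  -1.83434316] [-0.03988489 -0.00824793  0.05162609]
[ 1.085e+01 -5.084e+01  8.035e+01  1.600e-01 -3.000e-02  3.000e-02]
```

The touch-derived bore is at (569.9, -53.4), which agrees with the vision estimate of about (570.1, -54.7). Lifting and moving over it.

```bash
python3 -m crank '[[0,-20,0,0.16,0,0],[0,-51,0,0.16,0,0],[0,-51,0,0.16,0,0],[5,-51,40,0.16,0,0],[10.8,-51,80,0.16,0,0]]'
python3 -m crank '[[0,0,0,0,0,0],[0,0,0,0,0,0]]'
python3 -c "
from h import *
print(row(569.87,-53.43,171,.2144))"
```

```text
t: 22.95
eef_pos: [569.4, -53.4, 183.5]
tcp_rot: [-1.57, -0.0, 0.212]
ft_force: [0.6, 0.7, -1.7]
opening: 0.212
t: 23.15
eef_pos: [569.2, -52.6, 183.0]
tcp_rot: [-1.57, 0.0, 0.213]
ft_force: [-0.3, -0.2, -1.5]
opening: 0.212
[ 0.52 12.04 -0.96 -0.04 -0.07 -0.03]
```

```bash
python3 -m crank '[[0.5,4,-1,0,0,0],[0.5,8,-1,0,0,0],[0.5,12,-1,0,0,0],[0.5,12,-1,0,0,0],[0.5,12,-1,0,0,0]]'
python3 -c "
from h import *
for n in('scene','top'):
  im,d,c=grab(n)
  if n=='scene':cv2.imwrite('pics/s4.png',cv2.resize(im[80:280,150:350],None,fx=3,fy=3,interpolation=cv2.INTER_CUBIC))
print(row(569.87,-53.43,165,.2144))"
```

```text
t: 23.65
eef_pos: [569.9, -53.8, 170.8]
tcp_rot: [-1.57, 0.001, 0.213]
ft_force: [0.1, 0.8, -2.5]
opening: 0.208
[-0.02  6.13  0.25 -0.04 -0.08 -0.01]
```

View pics/s4.png

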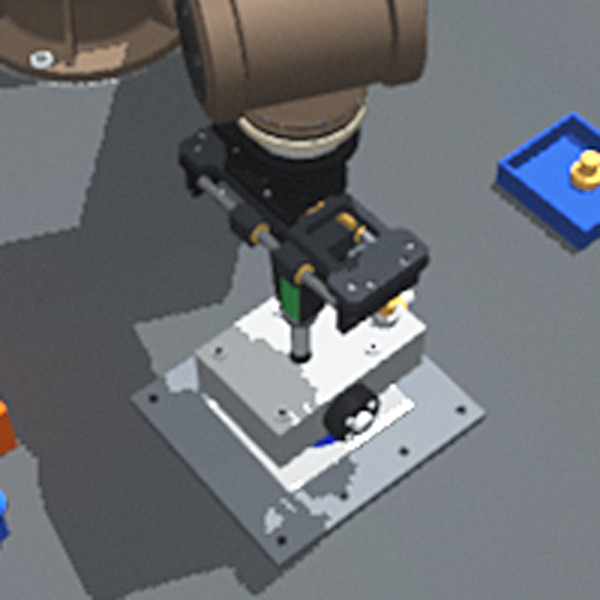

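The shank tip is right over the bore at about (300,357) in the crop. Lowering slowly while watching the force.

```bash
python3 -m crank '[[0,1,0.2,0,0,0],[0,2,0.2,0,0,0],[0,3,0.2,0,0,0],[0,4,0.2,0,0,0],[0,5,0.2,0,0,0]]'
python3 -m crank '[[0,0.7,0,0,0,0],[0,1.4,0,0,0,0],[0,2,0,0,0,0]]'
```

```text
t: 24.25
eef_pos: [569.9, -53.4, 166.0]
tcp_rot: [-1.57, 0.0, 0.213]
ft_force: [-0.5, -0.5, -1.6]
opening: 0.205
t: 24.55
eef_pos: [569.9, -53.4, 164.0]
tcp_rot: [-1.57, 0.0, 0.213]
ft_force: [0.9, -0.4, -1.1]
opening: 0.208
```

```bash
python3 -m crank '[[0,0.6,0,0,0,0],[0,1.2,0,0,0,0],[0,1.5,0,0,0,0]]'
```

```text
t: 24.85
eef_pos: [569.9, -53.4, 162.4]
tcp_rot: [-1.57, 0.0, 0.213]
ft_force: [-0.7, 0.0, -1.8]
opening: 0.207
```

```bash
python3 -m crank '[[0,0.6,0,0,0,0],[0,1.2,0,0,0,0],[0,1.5,0,0,0,0]]'
```

```text
t: 25.15
eef_pos: [569.9, -53.4, 160.8]
tcp_rot: [-1.57, 0.0, 0.213]
ft_force: [0.2, -0.8, -1.5]
opening: 0.211
```

```bash
python3 -m crank '[[0,0.6,0,0,0,0],[0,1.2,0,0,0,0],[0,1.5,0,0,0,0]]'
```

```text
t: 25.45
eef_pos: [569.9, -53.4, 159.3]
tcp_rot: [-1.57, 0.0, 0.213]
ft_force: [-0.5, 0.1, -1.8]
opening: 0.207
```

```bash
python3 -m crank '[[0,0.7,0,0,0,0],[0,1.4,0,0,0,0],[0,2,0,0,0,0]]'
```

```text
t: 25.75
eef_pos: [569.8, -53.4, 157.2]
tcp_rot: [-1.57, 0.0, 0.213]
ft_force: [-0.5, 1.0, -1.1]
opening: 0.209
```

```bash
python3 -m crank '[[0,0.8,0,0,0,0],[0,1.6,0,0,0,0],[0,2.4,0,0,0,0],[0,3,0,0,0,0]]'
```

```text
t: 26.15
eef_pos: [569.8, -53.4, 154.1]
tcp_rot: [-1.57, 0.001, 0.213]
ft_force: [0.1, -0.1, -1.3]
opening: 0.214
```

```bash
python3 -m crank '[[0,0.8,0,0,0,0],[0,1.6,0,0,0,0],[0,2.4,0,0,0,0],[0,3,0,0,0,0]]'
```

```text
t: 26.55
eef_pos: [569.8, -53.4, 151.0]
tcp_rot: [-1.57, 0.001, 0.213]
ft_force: [0.2, 0.5, -0.8]
opening: 0.21
```

```bash
python3 -m crank '[[0,0.8,0,0,0,0],[0,1.6,0,0,0,0],[0,2.4,0,0,0,0],[0,3,0,0,0,0]]'; python3 -c "
from h import *
S=env.state();print(S['eef_pos'],S['moment'])"
```

```text
t: 26.95
eef_pos: [569.8, -53.4, 147.9]
tcp_rot: [-1.57, 0.001, 0.213]
ft_force: [0.4, 0.1, -1.6]
opening: 0.207
[569.79143974 -53.39997753 147.93330402] [-0.05149568  0.09110863 -0.04916192]
```

No force at 15 mm depth, so it's running freely. Continuing.

```bash
python3 -m crank '[[0,1,0,0,0,0],[0,2,0,0,0,0],[0,3,0,0,0,0],[0,4,0,0,0,0],[0,5,0,0,0,0]]'
```

```text
t: 27.45
eef_pos: [569.8, -53.4, 142.8]
tcp_rot: [-1.57, 0.001, 0.213]
ft_force: [0.5, 0.9, -2.1]
opening: 0.208
```

```bash
python3 -m crank '[[0,1,0,0,0,0],[0,2,0,0,0,0],[0,3,0,0,0,0],[0,4,0,0,0,0],[0,5,0,0,0,0]]'
```

```text
t: 27.95
eef_pos: [569.8, -53.4, 137.8]
tcp_rot: [-1.57, 0.001, 0.213]
ft_force: [-0.3, -1.1, -1.5]
opening: 0.214
```

```bash
python3 -m crank '[[0,1,0,0,0,0],[0,2,0,0,0,0],[0,3,0,0,0,0],[0,4,0,0,0,0],[0,5,0,0,0,0]]'
```

```text
t: 28.45
eef_pos: [569.8, -53.4, 132.7]
tcp_rot: [-1.57, 0.001, 0.213]
ft_force: [0.0, -0.1, -1.5]
opening: 0.21
```

```bash
python3 -m crank '[[0,1,0,0,0,0],[0,2,0,0,0,0],[0,3,0,0,0,0],[0,4,0,0,0,0],[0,5,0,0,0,0]]'
```

```text
t: 28.95
eef_pos: [569.8, -53.4, 127.6]
tcp_rot: [-1.57, 0.001, 0.213]
ft_force: [0.8, -0.4, -2.0]
opening: 0.207
```

```bash
python3 -m crank '[[0,1,0,0,0,0],[0,2,0,0,0,0],[0,3,0,0,0,0],[0,4,0,0,0,0],[0,4,0,0,0,0]]'; python3 -c "
from h import *
S=env.state();print(S['eef_pos'],S['moment'])"
```

```text
t: 29.45
eef_pos: [569.7, -53.4, 123.5]
tcp_rot: [-1.57, 0.001, 0.213]
ft_force: [0.0, 0.3, -1.7]
opening: 0.21
[569.71238676 -53.35877032 123.45623316] [-0.09900808  0.05525733  0.00768893]
```

Collar seating is expected at TCP z of about 118.5 to 119, so I'll use finer steps.

```bash
python3 -m crank '[[0,0.7,0,0,0,0],[0,1.4,0,0,0,0],[0,2,0,0,0,0]]'
```

```text
t: 29.75
eef_pos: [569.7, -53.4, 121.4]
tcp_rot: [-1.57, 0.001, 0.213]
ft_force: [-0.3, 0.2, -1.1]
opening: 0.209
```

```bash
python3 -m crank '[[0,0.5,0,0,0,0],[0,1,0,0,0,0],[0,1,0,0,0,0]]'
```

```text
t: 30.05
eef_pos: [569.7, -53.4, 120.3]
tcp_rot: [-1.57, 0.001, 0.213]
ft_force: [-0.3, -0.0, -1.7]
opening: 0.21
```

```bash
python3 -m crank '[[0,0.4,0,0,0,0],[0,0.7,0,0,0,0],[0,0.7,0,0,0,0]]'
```

```text
t: 30.35
eef_pos: [569.7, -53.4, 119.6]
tcp_rot: [-1.57, 0.001, 0.213]
ft_force: [-0.4, 0.4, -1.4]
opening: 0.208
```

```bash
python3 -m crank '[[0,0.4,0,0,0,0],[0,0.7,0,0,0,0],[0,0.7,0,0,0,0]]'
```

```text
t: 30.65
eef_pos: [569.7, -53.4, 118.9]
tcp_rot: [-1.57, 0.001, 0.213]
ft_force: [-0.5, 0.7, -2.2]
opening: 0.209
```

```bash
python3 -m crank '[[0,0.3,0,0,0,0],[0,0.5,0,0,0,0],[0,0.5,0,0,0,0]]'
```

```text
t: 30.95
eef_pos: [569.7, -53.4, 118.7]
tcp_rot: [-1.57, 0.001, 0.213]
ft_force: [-2.2, 0.3, 2.9]
opening: 0.211
```

```bash
python3 -m crank '[[0,0.3,0,0,0,0],[0,0.5,0,0,0,0],[0,0.5,0,0,0,0]]'
```

```text
t: 31.25
eef_pos: [569.7, -53.4, 118.6]
tcp_rot: [-1.57, 0.0, 0.213]
ft_force: [-2.5, 0.8, 6.7]
opening: 0.21
```

```bash
python3 -m crank '[[0,0.3,0,0,0,0],[0,0.5,0,0,0,0],[0,0.5,0,0,0,0]]'
```

```text
t: 31.55
eef_pos: [569.7, -53.4, 118.6]
tcp_rot: [-1.57, 0.0, 0.213]
ft_force: [-2.9, 0.1, 8.7]
opening: 0.209
```

The collar has seated at z 118.6, pushing up about 10 N. I'll relax, then release.

```bash
python3 -m crank '[[0,0,0,0,0,0],[0,0,0,0,0,0]]'; python3 -m crank '[[0,0,0,0,0,0],[0,0,0,0,0,0],[0,0,0,0,0,0],[0,0,0,0,0,0],[0,0,0,0,0,0]]' 0.45
python3 -m crank '[[0,-3,0,0,0,0],[0,-10,0,0,0,0],[0,-25,0,0,0,0],[0,-45,0,0,0,0],[0,-70,0,0,0,0]]'
```

```text
t: 31.75
eef_pos: [569.7, -53.4, 118.6]
tcp_rot: [-1.57, 0.0, 0.213]
ft_force: [-1.6, 0.4, 4.0]
opening: 0.21
t: 32.25
eef_pos: [569.7, -53.4, 118.6]
tcp_rot: [-1.57, 0.0, 0.213]
ft_force: [-0.2, 0.6, 0.5]
opening: 0.447
t: 32.75
eef_pos: [569.5, -53.4, 189.4]
tcp_rot: [-1.57, 0.001, 0.213]
ft_force: [-0.3, 0.1, 0.4]
opening: 0.453
```

```bash
python3 -m crank '[[0,-30,0,0,0,0],[0,-60,-30,0,0,0],[0,-60,-80,0,0,0],[-20,-60,-130,0,0,0],[-40,-60,-170,0,0,0]]'; python3 -m crank '[[0,0,-50,0,0,0],[-20,0,-100,0,0,0],[-20,0,-100,0,0,0],[-20,0,-100,0,0,0]]'
python3 - <<'E'
from h import *
print(env.state()['ft_force'])
for n in ['top','scene']:
    im,d,c=grab(n); P=cloud(im,d,c)
    cv2.imwrite(f'pics/f_{n}.png',cv2.resize(im[140:260,200:330] if n=='top' else im[130:280,170:330],None,fx=4,fy=4,interpolation=cv2.INTER_CUBIC))
    H,S,V=cv2.split(cv2.cvtColor(im,cv2.COLOR_BGR2HSV))
    g=(H>45)&(H<85)&(S>100)&(V>(60 if n=='top' else 150)); v,u=np.nonzero(g)
    if len(u): X=np.array([ray(c,im,a,b,158) for a,b in zip(u,v)]); print(n,len(u),X.mean(0).round(1),'z95',np.percentile(P[g][:,2],[50,85]).round(1))
E
```

```text
t: 33.25
eef_pos: [566.3, -229.7, 250.0]
tcp_rot: [-1.571, 0.0, 0.214]
ft_force: [1.2, -0.8, 0.0]
opening: 0.449
t: 33.65
eef_pos: [567.4, -332.9, 250.0]
tcp_rot: [-1.57, 0.0, 0.212]
ft_force: [0.4, 0.5, 0.0]
opening: 0.454
[0.40309563 0.49769776 0.01103306]
top 54 [566.4 -52.5 158. ] z95 [158.9 160.3]
scene 66 [572.5 -56.9 158. ] z95 [158.7 159.9]
```

View pics/f_scene.png

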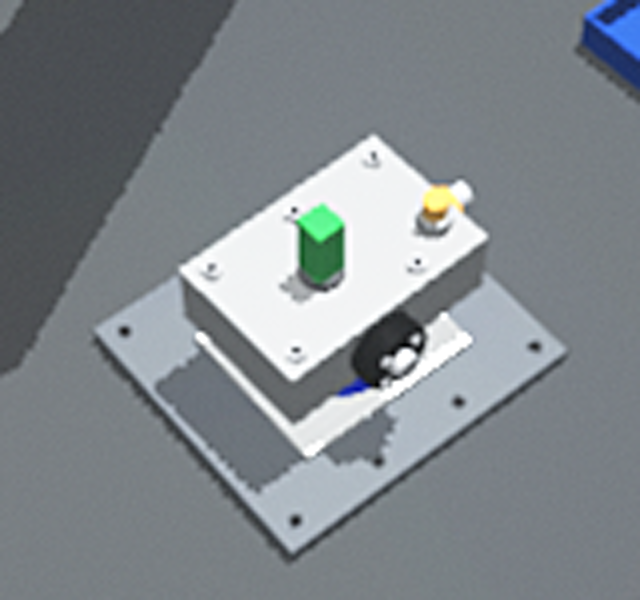

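View pics/f_top.png

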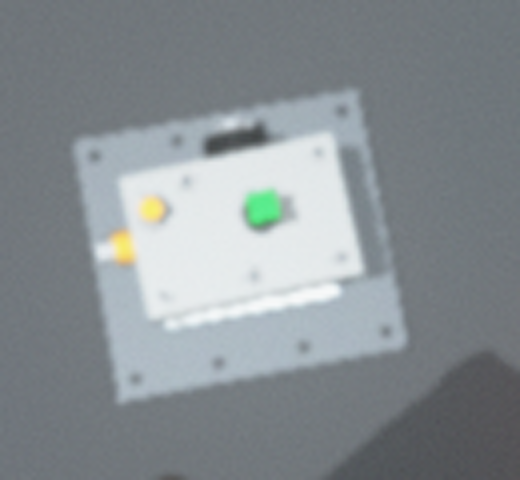

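The pin stands upright in the bore, with the handle top at scene crop (321,222) and the collar flush. Its top is at z of about 158.8, against 158 nominal. The arm is clear.

```bash
python3 -c "
from h import *
print(job.job_done(), env.state()['t'])"
```

```text
the job is handed in; nothing more can be done
the job is handed in; nothing more can be done
```

I took the pin from the rack, made the three touches in order, and set it in the bore. I then let go, moved the arm clear and handed the job in at about 34 s; no verdict came back.

- **Touches:** front left, front right and right end each showed a steady push of about 6 to 7 N for 0.8 s or more. The pin tip was about 30 mm below the casting's top. The highest force I read before seating was about 7 N.
- **Bore position:** the touches put the casting's turn at 0.2145 rad and the bore at (569.9, -53.4). The camera estimate before the touches was about 0.213 rad and (570.1, -54.7), so they agree within about 1.5 mm.
- **Seating:** the pin went in with no measurable resistance. The collar seated with about 10 N of upward push, and I relaxed that before opening the fingers.
- **Last checks:** the final pictures show the pin standing upright with its collar flush, its top at z of about 159 mm against 158 mm expected. The gripper was about 280 mm away and touching nothing.
- **Disagreement:** the two cameras placed the pin's final position about 6 mm apart in x and 4 mm in y. They had already differed by 2 to 4 mm earlier, and their average matches the touch result.
- **Not checked:** I didn't re-measure the loose parts at the end, but the arm's path never went near them.

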